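# Load a frit tray into a filter cell and hold the cell closed on its dowels

## Robot

A 6-joint arm with a two-finger parallel gripper is mounted at the origin on a cart in front of the work surface, level with it; the furniture and walls round the work are solid. World frame = base frame: x ahead of the robot, y to its left, z up, the work surface at z = 0. Lengths are in m, angles in degrees, forces in N, time in s.
With the tool pointing down it reaches from about 0.4 to 0.825 m from the base axis. Payload 7 kg.
Tool frame: the origin (TCP) lies midway between the tips of the shut fingers; the grasp point (between the pads) lies 19 mm behind it (ctrl.hold_point_z is the distance from the TCP to the grasp point, in m); z points along the fingers, y is the line along which they close (so a half turn about z gives the same grasp; the last joint's range is limited). The gripper opens to 88 mm and grips with 3 to 60 N. Pads are 19 mm wide; open, the fingers measure 130 mm over their backs; the gripper's body (78 mm by 193 mm) begins 47 mm behind the grasp point.
Start: joints at [79.819, 20.546, 0.682, 0, -70.136, -16.507], TCP at [0.303, 0.603, 0.227] pointing down, gripper open.
Joint ranges: [-176.03, 176.03], [-82.01, 121.73], [-58.28, 71.71], [-173.87, 95.51], [-174.79, -0.11], [-173.66, 173.66]. Speed limits (degrees/s): [136.94, 136.94, 172.46, 180, 180, 180].

## Interface

Orientations are given as [roll, pitch, yaw] about the fixed x, y, z axes, in that order (R = Rz(yaw) Ry(pitch) Rx(roll)).
In Python, from plant import ctrl gives the robot as it stands.
- The arm moves only by the tool apply_moves, never from a script. Its argument "deltas" is a list of rows, each an object with "fingers": the finger opening in mm, from 0 to 87.6; "delta_pos": the shift along the tool's x, y, z in mm, a list of three; "angular": the turn, a rotation vector about the tool's x, y, z in degrees, a list of three. A call has 1 to 10 rows; each row is the pose to reach, as a shift and turn from the pose commanded when the call began, along the tool's axes at that moment; what a row does not reach only later rows make up. A row lasts 1/10 s, in which the tool goes at most 50 mm and 8.59 degrees, less where a joint would pass 70% of its speed; a pose out of reach is approached as far as the arm can. A call with a gripper value outside its range is refused whole. The fingers move at their own pace and stop on an object; the grip force is fixed at half the most. Time passes only in rows, so rows that repeat a pose let the fingers close. It gives the time, the measured TCP pose, the force, the opening and the grip force at its end, in the units of the state.
- ctrl.get_obs(): the state, without advancing time (a new reading comes with each control period).
- ctrl.snapshot(name): name is "scene" or "top"; returns the picture (384x512x3 uint8, red, green, blue); there is no depth.
- ctrl.camera_params(name): a dict with "fx", "fy", "cx", "cy" (pixels), "cam_to_world" (4x4, takes a point from camera to world coordinates). Camera axes: x right, y up, looking along -z (the intrinsics and any distortion apply to the point x, -y, -z); pixel columns grow to the right and rows downward; lengths in m; the calibration is good to about 2 mm. A picture is of the moment at which its call begins. camera_params takes no time and is no camera call.
- ctrl.close_job(): hands the job in; it is judged then, once.
The state is a dict: "clock": time; "joint_pos": joint angles; "qvel": joint speeds; "tau": joint torques, N m; "tool_pos": TCP position; "orientation": TCP orientation; "force": force on the tool from outside, world axes, zero at the start; "moment": the same for the moment, N m; "opening": finger opening in m; "gripper_force": force on a finger pad.
Only numpy, scipy, OpenCV 4.12 (cv2) and the standard library are available. Lean on these libraries where they do the work, as an engineer would, in place of code of your own. Each camera call takes 0.05 s, during which the arm holds its last target. There are 200 camera calls.

## Task

Load and close the gas filter cell on the bench. First slide the tray with the red pull, its frit disc lying in the pocket, into the open front of the cell's lower half until it is fully home against the stop, and let go of it; then set the blue upper half onto the two dowels, with its brass port on the same side as the lower half's port, and press it down against the sprung seal until the two halves meet face to face. Finish while still holding the upper half pressed shut, as for a colleague who is about to put the screws in, and leave the other things on the bench where they are.

Things in the scene. Friction and masses are not known exactly. Their poses are not given: they have to be found in the camera images.
- filter_cell: Lower half of the filter cell: aluminium block 84 (x) x 100 (y) mm, top face 48 mm above the bench, on a steel foot 84 x 128 x 8 mm; fixed, cannot shift. Origin: centre of the underside, on the bench; x points from the tray mouth to the stop, roughly away from the robot; z up. The home tray's origin lies at x = 0, y = 0, z = 24 mm here. A brass port sticks out 30 mm at the back (+x).
- cell_mouth (a point): Middle of the tray channel's floor at its mouth, at x = -42, z = 24 mm of the lower half; x points in. The channel is level, 62.5 mm wide and 16 mm high (roof at z = 40), 74 mm deep to its stop. Flared guide cheeks in front of the mouth widen it to about 75 mm over 12 mm; the floor reaches 14 mm out in front of the mouth.
- cell_face (a point): Centre of the lower half's top face, 48 mm above the bench; axes as the lower half's. When shut, the origin of the upper half lies here and its axes agree.
- dowel_1 (a point): Tip of the first dowel (steel, fixed in the lower half), at x = -26, y = 39, z = 70 mm of the lower half: 22 mm above the top face. 8 mm thick, the upper 7 mm tapered to 3 mm.
- dowel_2 (a point): Tip of the second dowel, the same size, at x = 14, y = -39, z = 70 mm of the lower half.
- seal (a joint): White sprung seal piston, 40 mm across, in the middle of the lower half's top face: 0 when up (5 mm proud of the face), grows as it is pressed down, 0.005 m when flush. The spring gives about 5 N at first and 11 N when flush; the upper half's own weight (2.8 to 4.3 N) does not push it down.
- frit_tray: Steel frit tray, loose, 0.16 kg, lying level. Origin: centre of the underside of its plate, 64 (x) x 60 (y) x 12 mm high, with a round pocket 46 mm across, 8 mm deep in the top. A flat neck 24 mm wide, 8 mm high runs to x = -87 mm; on it stands the red pull, 28 (x) x 14 (y) mm, centre at x = -70 mm, top at z = 52 mm. x points from pull to plate; the plate enters the cell first.
- tray_pull (a point): Point in the middle of the tray's red pull, at x = -70, z = 38 mm in the tray's frame (14 mm below the pull's top). Pinch the pull across its 14 mm width (tray y). A thin fixed tube, up to 16 mm high, lies on the bench between tray and cell: carry the tray over it.
- frit: Bronze frit disc, loose, 44 mm across, 5 mm thick, lying in the tray's pocket with its top 3 mm below the rim. Origin: centre of its underside, 4 mm above the tray's underside.
- cell_cover: Upper half of the cell, loose, blue, about 0.36 kg, lying flat, right way up. Origin: centre of its underside; plate 84 (x) x 100 (y) x 14 mm with two 9.5 mm through holes for the dowels at x = -26, y = 39 and x = 14, y = -39 mm, so it fits only one way round. A brass port sticks out 30 mm at +x. On top a steel bridge handle: level bar 68 (x) x 14 (y) x 14 mm over the middle.
- cover_handle (a point): Centre of the upper half's handle bar, 45 mm above the plate's underside (bar top at 52 mm), 31 mm above the plate's top. Pinch the bar across its 14 mm width (y of the upper half).
- sample_black: Upright sample vial with black cap, 28 mm across, 73 mm tall; origin under its centre. Leave alone.
- sample_red: Upright sample vial with red cap, 28 mm across, 73 mm tall; origin under its centre. Leave alone.
- petri_dish: Small closed petri dish, 46 mm across, 12 mm high; origin under its centre. Leave alone.
- hex_key: Hex key lying flat, 25 x 85 x 7 mm; origin under its centre. Leave alone.
- cap_screw_1: Cap screw stood on its head, 10 mm across, 34 mm tall; origin under its head. Leave alone.
- cap_screw_2: Cap screw stood on its head, 10 mm across, 34 mm tall; origin under its head. Leave alone.
Things that resemble listed ones, but are neither listed nor needed, are in the scene too. Of the things that look like the frit, the middle-sized one is meant.

How it is judged (in metres and radians):
On the way, in this order (a step that is already met when the one before it is completed fails the run):
1. the tray is fully home in the lower half with the frit in its pocket, let go, the upper half not yet on (x of frit_tray in the frame of filter_cell between -0.003 and 0.002 m and y of frit_tray in the frame of filter_cell between -0.0025 and 0.0025 m and z of frit_tray in the frame of filter_cell between 0.022 and 0.0265 m and angle between the x axis of frit_tray and the x axis of filter_cell, either way round below 0.06 rad and horizontal distance between frit and frit_tray below 0.004 m and z of frit in the frame of frit_tray between 0.002 and 0.0065 m and contact force between the fingers and frit_tray below 0.2 N and horizontal distance between cell_cover and filter_cell above 0.05 m), for 0.2 s.
2. the upper half sits on both dowels (x of cell_cover in the frame of filter_cell between -0.0025 and 0.0025 m and y of cell_cover in the frame of filter_cell between -0.0025 and 0.0025 m and angle between the x axis of cell_cover and the x axis of filter_cell, either way round below 0.05 rad and z of cell_cover in the frame of filter_cell between 0.045 and 0.056 m), for 0.1 s.
At the end, for the whole second after the job is handed in: Tray home within 3 mm, frit in its pocket, tray not touched; upper half on both dowels within 2.5 mm and 3 degrees, its face within 1.6 mm of the lower half's, seal pressed in over 3.5 mm; fingers still holding or pressing the upper half (over 1 N), at rest (x of frit_tray in the frame of filter_cell between -0.003 and 0.002 m and y of frit_tray in the frame of filter_cell between -0.0025 and 0.0025 m and z of frit_tray in the frame of filter_cell between 0.022 and 0.0265 m and angle between the x axis of frit_tray and the x axis of filter_cell, either way round below 0.06 rad and horizontal distance between frit and frit_tray below 0.004 m and z of frit in the frame of frit_tray between 0.002 and 0.0065 m and x of cell_cover in the frame of filter_cell between -0.0025 and 0.0025 m and y of cell_cover in the frame of filter_cell between -0.0025 and 0.0025 m and angle between the x axis of cell_cover and the x axis of filter_cell, either way round below 0.05 rad and z of cell_cover in the frame of filter_cell between 0.045 and 0.0496 m and angle between cell_cover's own z axis and vertical below 0.04 rad and value of joint seal above 0.0035 m and contact force between the fingers and cell_cover above 1 N and contact force between the fingers and frit_tray below 0.2 N and linear speed of cell_cover below 0.02 m/s); the arm keeps its last pose, push and grip.
It fails at once if another thing on the bench is moved more than 25 mm or a vial is tipped over (distance of any of sample_black, sample_red, petri_dish, hex_key, cap_screw_1, cap_screw_2 from where it was at the start of the episode above 0.025 m or angle between any of sample_black, sample_red's own z axis and vertical above 0.5 rad).
It also fails if it takes over 56 s, if anything falls off the work surface, if the arm or the gripper's body presses on something with over 40 N, if the wrist force passes 120 N, or if a joint passes its speed limit or range.

## Working session

There is one attempt and no reset: what is moved stays moved. The work goes in short steps, Python scripts to look and compute and a tool call to move; the robot and the scene stay as the last step left them, time stands still between calls to the robot, and variables do not carry over. Pictures are saved under pics/ and viewed, at most 10 in all, crops included, and the job is handed in when it is done.

Besides the shell and the picture viewer there is one more tool, called after "Request:" as name(argument=value, ...), one argument or row to a line, values as JSON. apply_moves: Moves the arm, as the interface text tells. Its arguments: {"type":"object","properties":{"deltas":{"type":"array"}},"required":["deltas"]}

```bash
mkdir -p pics
cat > h.py <<'E'
import numpy as np, cv2, sys
sys.path.insert(0,'.')
from plant import ctrl
def snap(n,f):
    im=ctrl.snapshot(n); cv2.imwrite('pics/'+f,im[:,:,::-1]); return im
E
python3 - <<'E'
from h import *
for n in("scene","top"):
    snap(n,n+"0.png"); p=ctrl.camera_params(n); print(n,{k:(np.round(v,4).tolist() if not isinstance(v,str) else v) for k,v in p.items()})
print(ctrl.get_obs())
E
```

```text
scene {'fx': 349.6688, 'fy': 349.6688, 'cx': 258.1363, 'cy': 188.6622, 'cam_to_world': [[-0.9026, 0.2683, -0.3366, 0.2416], [-0.4304, -0.5729, 0.6975, 0.5227], [-0.0057, 0.7744, 0.6326, 0.651], [0.0, 0.0, 0.0, 1.0]]}
top {'fx': 358.3868, 'fy': 358.3868, 'cx': 249.5724, 'cy': 185.9197, 'cam_to_world': [[0.0005, 0.9784, -0.2069, 0.3695], [-1.0, 0.0005, -0.0001, -0.0922], [-0.0, 0.2069, 0.9784, 0.9156], [0.0, 0.0, 0.0, 1.0]]}
{'clock': 0.1, 'joint_pos': array([ 7.98157483e+01,  2.05898437e+01,  6.38497658e-01, -2.08077260e-02,
       -7.01344236e+01, -1.65060528e+01]), 'qvel': array([ 0.04775525, -0.08120161,  0.15723179,  0.1407266 , -0.00047808,
       -0.00131081]), 'tau': array([-1.24008424e-03, -5.84164596e+01,  2.93750918e+01,  7.01545671e+00,
        1.02001536e-02, -3.89259458e-05]), 'tool_pos': array([0.30300632, 0.60267419, 0.22567435]), 'orientation': array([ 1.79912207e+02, -5.61603734e-03, -2.66973856e+01]), 'force': array([-0.4856163 , -0.24640291, -0.18031545]), 'moment': array([-0.04406818,  0.03426675, -0.03447016]), 'gripper_force': 0.0, 'opening': 0.08727215950439936}
```

View pics/scene0.png

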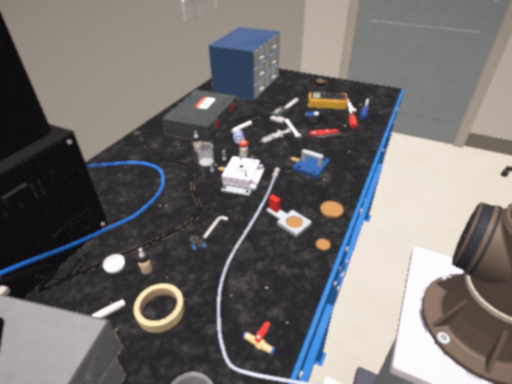

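View pics/top0.png

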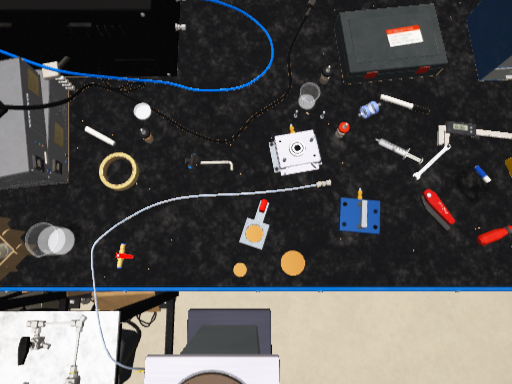

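```bash
cat >> h.py <<'E'
def ray(n,u,v,z):
    p=ctrl.camera_params(n); T=np.array(p['cam_to_world'])
    d=T[:3,:3]@np.array([(u-p['cx'])/p['fx'],-(v-p['cy'])/p['fy'],-1]); o=T[:3,3]
    return (o+d*(z-o[2])/d[2])[:2]
def proj(n,P):
    p=ctrl.camera_params(n); T=np.array(p['cam_to_world']); c=T[:3,:3].T@(np.array(P)-T[:3,3])
    return p['cx']-p['fx']*c[0]/c[2], p['cy']+p['fy']*c[1]/c[2]
def crop(im,f,u0,v0,w,h,s):
    cv2.imwrite('pics/'+f,cv2.resize(im[v0:v0+h,u0:u0+w,::-1],None,fx=s,fy=s,interpolation=cv2.INTER_CUBIC))
E
python3 - <<'E'
from h import *
im=cv2.imread('pics/top0.png')[:,:,::-1]
crop(im,'c1.png',230,120,155,150,4)
print({k:v for k,v in ctrl.camera_params('top').items() if k!='cam_to_world'})
hsv=cv2.cvtColor(im.copy(),cv2.COLOR_RGB2HSV)
def comps(m,lo=60):
    n,l,s,c=cv2.connectedComponentsWithStats(m.astype(np.uint8))
    for i in range(1,n):
        if s[i][4]>lo and 220<c[i][0]<400 and 110<c[i][1]<280:
            cnt=cv2.findContours((l==i).astype(np.uint8),0,2)[0][0]
            print(c[i].round(1),s[i][4],np.round(cv2.boxPoints(cv2.minAreaRect(cnt)),1).tolist())
H,S,V=[hsv[...,i].astype(int) for i in range(3)]
print('blue');comps((H>100)&(H<125)&(S>120)&(V>60))
print('red');comps(((H<6)|(H>174))&(S>150)&(V>80),20)
print('frit');comps((H>8)&(H<25)&(S>80)&(V>100),20)
print('white');comps((S<60)&(V>130),60)
E
```

```text
{'fx': 358.3868284557953, 'fy': 358.3868284557953, 'cx': 249.5723781219545, 'cy': 185.9197124429532}
blue
[358.6 215.7] 1138 [[337.1000061035156, 230.3000030517578], [340.1000061035156, 196.5], [382.0, 200.3000030517578], [378.8999938964844, 234.10000610351562]]
red
[343.3 127.4] 81 [[338.0, 122.0], [349.0, 122.0], [349.0, 132.0], [338.0, 132.0]]
[263.  204.8] 71 [[258.20001220703125, 210.39999389648438], [262.29998779296875, 198.10000610351562], [267.3999938964844, 199.8000030517578], [263.29998779296875, 212.10000610351562]]
frit
[291.5 129.2] 30 [[288.79998779296875, 126.19999694824219], [292.8999938964844, 125.4000015258789], [294.20001220703125, 132.0], [290.20001220703125, 132.8000030517578]]
[359.4 194.3] 35 [[357.0, 190.0], [361.0, 190.0], [361.0, 198.0], [357.0, 198.0]]
[253.8 233.2] 232 [[246.0, 225.0], [262.0, 225.0], [262.0, 241.0], [246.0, 241.0]]
[292.4 262.5] 497 [[281.0, 250.0], [304.0, 250.0], [304.0, 275.0], [281.0, 275.0]]
[239.7 269.4] 158 [[233.0, 263.0], [246.0, 263.0], [246.0, 276.0], [233.0, 276.0]]
white
[295.1 152.5] 1757 [[267.20001220703125, 136.89999389648438], [315.1000061035156, 128.5], [322.1000061035156, 168.10000610351562], [274.20001220703125, 176.60000610351562]]
[398.4 149.9] 257 [[373.79998779296875, 144.5], [377.3999938964844, 135.39999389648438], [424.70001220703125, 154.3000030517578], [421.0, 163.39999389648438]]
[363.7 213.4] 149 [[358.0, 199.0], [366.0, 199.0], [366.0, 227.0], [358.0, 227.0]]
[255.4 228.4] 514 [[238.5, 241.5], [253.3000030517578, 197.10000610351562], [276.1000061035156, 204.6999969482422], [261.29998779296875, 249.10000610351562]]
```

View pics/c1.png

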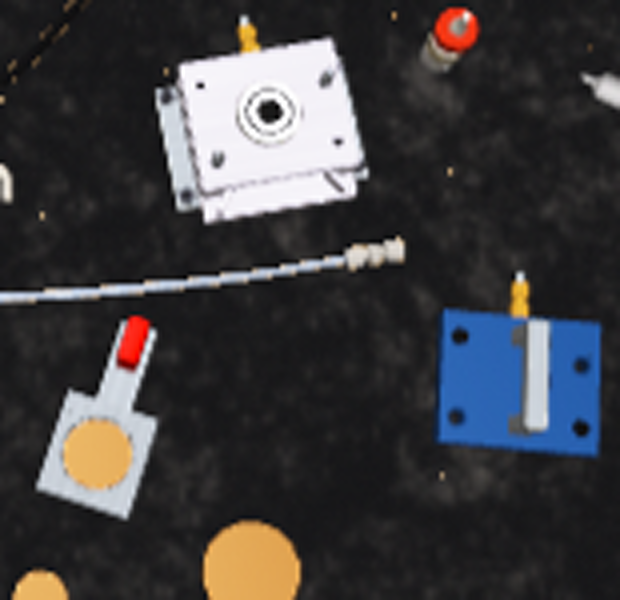

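```bash
cat > m.py <<'E'
from h import *
def fit(img,mod):  # 2D rigid fit mod->img (world m)
    a=np.array(mod,float); b=np.array(img); A=a-a.mean(0); B=b-b.mean(0)
    th=np.arctan2((A[:,0]*B[:,1]-A[:,1]*B[:,0]).sum(),(A*B).sum()); R=np.array([[np.cos(th),-np.sin(th)],[np.sin(th),np.cos(th)]])
    t=b.mean(0)-R@a.mean(0); r=(a@R.T+t-b)*1000
    return t*1000,np.degrees(th),np.abs(r).max()
def cp(pts,u0,v0,s): return [((x+.5)/s-.5+u0,(y+.5)/s-.5+v0) for x,y in pts]
E
python3 - <<'E'
from m import *
f=lambda pts,z:[ray('top',u,v,z) for u,v in cp(pts,230,120,4)]
h=[[.042,.05],[.042,-.05],[-.042,-.05],[-.042,.05]]
print('cell',fit(f([(178,65),(332,38),(366,165),(208,195)],.048),h))
print('seal',f([(269,111)],.053),'dowel tips',f([(217,157),(327,75)],.070))
print('cover',fit(f([(444,309),(600,322),(598,456),(438,441)],.014),h))
print('coverholes',fit(f([(457,416),(582,367)],.014),[[-.026,.039],[.014,-.039]]))
print('bar', f([(526,320),(549,320),(548,431),(526,430)],.052))
# tray: x axis pull->plate ; corners: far-left etc
print('tray',fit(f([(128,519),(37,488),(72,392),(158,414)],.012),[[.032,.03],[.032,-.03],[-.032,-.03],[-.032,.03]]))
print('frit',f([(97,454)],.009),'pull top',f([(138,337)],.052))
E
```

```text
cell (array([ 650.02713513, -212.99613482]), np.float64(11.261716539935268), np.float64(1.9219858907428833))
seal [array([ 0.65110471, -0.2111065 ])] dowel tips [array([ 0.61605967, -0.1761132 ]), array([ 0.66892984, -0.24536774])]
cover (array([ 485.20579693, -370.29424912]), np.float64(-5.178270989018148), np.float64(0.7340721758146707))
coverholes (array([ 484.79039357, -370.39530008]), np.float64(-6.124939067070004), np.float64(0.4915264826592103))
bar [array([ 0.517989  , -0.36464833]), array([ 0.51799625, -0.37869701]), array([ 0.45034797, -0.37355102]), array([ 0.4509409, -0.3603662])]
tray (array([ 440.27317846, -104.04051529]), np.float64(162.58430108724886), np.float64(2.832884084849052))
frit [array([ 0.43979578, -0.10295702])] pull top [array([ 0.50736429, -0.12756777])]
```

```bash
cat >> h.py <<'E'
from scipy.spatial.transform import Rotation as Ro
def plan(x,y,z,yaw):  # mm, deg -> delta in tool axes
    o=ctrl.get_obs(); R=Ro.from_euler('xyz',o['orientation'],degrees=True); T=Ro.from_euler('xyz',[180,0,yaw],degrees=True)
    print('t',o['clock'],'at',(o['tool_pos']*1000).round(1),o['orientation'].round(2),'F',o['force'].round(1),'open',round(o['opening']*1000,1),'grip',round(o['gripper_force'],1))
    print('dpos',R.inv().apply(np.array([x,y,z])-o['tool_pos']*1000).round(1),'ang',(R.inv()*T).as_rotvec(degrees=True).round(2))
E
python3 -c "
from h import *
plan(506.5,-127,150,-19)"
```

```text
t 0.1 at [303.  602.7 225.7] [ 1.7991e+02 -1.0000e-02 -2.6700e+01] F [-0.5 -0.2 -0.2] open 87.3 grip 0.0
dpos [509.6 560.3  76.6] ang [ 0.09  0.   -7.7 ]
```

Request:
apply_moves(
  deltas=[
    {"fingers":60,"delta_pos":[33,36,2],"angular":[0,0,-1]},
    {"fingers":60,"delta_pos":[66,72,4],"angular":[0,0,-2]},
    {"fingers":60,"delta_pos":[99,109,6],"angular":[0,0,-3]},
    {"fingers":60,"delta_pos":[132,145,8],"angular":[0,0,-4]},
    {"fingers":60,"delta_pos":[165,181,10],"angular":[0,0,-5]},
    {"fingers":60,"delta_pos":[198,218,12],"angular":[0,0,-6]},
    {"fingers":60,"delta_pos":[231,254,14],"angular":[0,0,-7]},
    {"fingers":60,"delta_pos":[264,290,16],"angular":[0,0,-7.7]},
    {"fingers":60,"delta_pos":[297,327,18],"angular":[0,0,-7.7]},
    {"fingers":60,"delta_pos":[330,363,20],"angular":[0,0,-7.7]},
  ],
)

```text
clock: 1.1
tool_pos: [0.4348, 0.1285, 0.2066]
orientation: [-180.0, -0.0, -19.0]
force: [1.5, -0.3, 0.3]
opening: 0.0598
gripper_force: 0.0
```

```bash
python3 -c "
from h import *
plan(506.5,-127,120,-19)"
```

```text
t 1.1 at [434.8 128.5 206.6] [-1.7998e+02 -1.0000e-02 -1.8960e+01] F [ 1.5 -0.3  0.3] open 59.8 grip 0.0
dpos [150.8 218.4  86.5] ang [-0.02 -0.01  0.04]
```

Request:
apply_moves(
  deltas=[
    {"fingers":60,"delta_pos":[27,40,15],"angular":[0,0,0]},
    {"fingers":60,"delta_pos":[54,79,30],"angular":[0,0,0]},
    {"fingers":60,"delta_pos":[81,118,45],"angular":[0,0,0]},
    {"fingers":60,"delta_pos":[108,157,60],"angular":[0,0,0]},
    {"fingers":60,"delta_pos":[135,196,75],"angular":[0,0,0]},
    {"fingers":60,"delta_pos":[151,218.5,86.5],"angular":[0,0,0]},
    {"fingers":60,"delta_pos":[151,218.5,86.5],"angular":[0,0,0]},
  ],
)

```text
clock: 1.8
tool_pos: [0.5057, -0.1282, 0.1177]
orientation: [179.9, 0.2, -19.2]
force: [-0.6, -0.0, -0.3]
opening: 0.0602
gripper_force: 0.0
```

Run:
```python
from h import *
im=snap('scene','s1.png'); u,v=proj('scene',(.5,-.127,.05)); print(u,v)
u0,v0=int(u-55),int(v-45); crop(im,'s1c.png',u0,v0,110,80,6); print(u0,v0)
plan(506.5,-127,22,-19)
```

```text
277.0681531886899 197.72354425175382
222 152
t 1.85 at [ 505.8 -126.9  118.6] [ 1.7993e+02  1.6000e-01 -1.9190e+01] F [ 0.4  1.  -0.4] open 60.1 grip 0.0
dpos [ 1.  -0.3 96.6] ang [ 0.07  0.16 -0.19]
```

View pics/s1c.png

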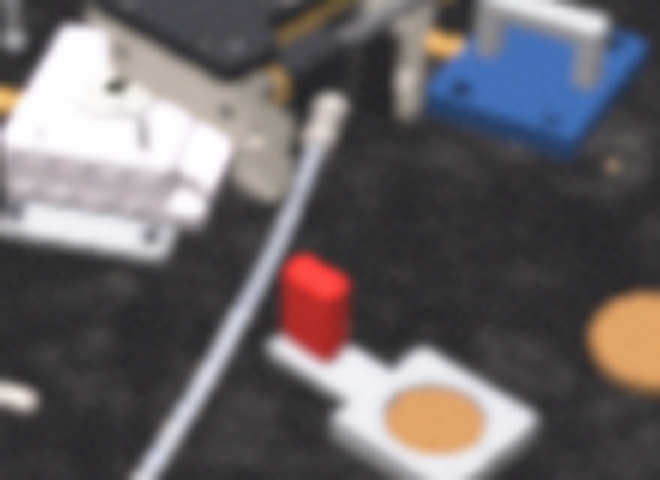

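Run:
```python
from m import *
f=lambda p,z:[ray('scene',u,v,z) for u,v in cp(p,222,152,6)]
print('pull',f([(316,276)],.052),'frit',f([(435,420)],.009))
print('tray',fit(f([(540,420),(458,480),(335,415),(425,348)],.012),[[.032,.03],[.032,-.03],[-.032,-.03],[-.032,.03]]))
```

```text
pull [array([ 0.50605584, -0.12221847])] frit [array([ 0.44028513, -0.10261226])]
tray (array([ 438.92805631, -103.54943263]), np.float64(161.93332423422802), np.float64(5.370058181939946))
```

Request:
apply_moves(
  deltas=[
    {"fingers":45,"delta_pos":[0,-2,25],"angular":[0,0,-1.2]},
    {"fingers":45,"delta_pos":[0,-2,50],"angular":[0,0,-1.2]},
    {"fingers":45,"delta_pos":[0,-2,75],"angular":[0,0,-1.2]},
    {"fingers":40,"delta_pos":[0,-2,96.5],"angular":[0,0,-1.2]},
    {"fingers":30,"delta_pos":[0,-2,96.5],"angular":[0,0,-1.2]},
    {"fingers":20,"delta_pos":[0,-2,96.5],"angular":[0,0,-1.2]},
    {"fingers":8,"delta_pos":[0,-2,96.5],"angular":[0,0,-1.2]},
    {"fingers":8,"delta_pos":[0,-2,96.5],"angular":[0,0,-1.2]},
    {"fingers":8,"delta_pos":[0,-2,96.5],"angular":[0,0,-1.2]},
  ],
)

```text
clock: 2.75
tool_pos: [0.5083, -0.1231, 0.0249]
orientation: [-179.9, -0.1, -17.8]
force: [-1.6, 2.3, 7.8]
opening: 0.0137
gripper_force: 30.0
```

```bash
python3 -c "
from h import *
plan(506.5,-127,70,-19)"
```

```text
t 2.75 at [ 508.3 -123.1   24.9] [-1.7994e+02 -1.3000e-01 -1.7770e+01] F [-1.6  2.3  7.8] open 13.7 grip 30.0
dpos [ -0.4   4.2 -45.1] ang [-0.06 -0.13  1.23]
```

Request:
apply_moves(
  deltas=[
    {"fingers":8,"delta_pos":[0,0,-15],"angular":[0,0,0]},
    {"fingers":8,"delta_pos":[0,0,-35],"angular":[0,0,0]},
    {"fingers":8,"delta_pos":[0,0,-55],"angular":[0,0,0]},
    {"fingers":8,"delta_pos":[1,18,-60],"angular":[0,0,4]},
    {"fingers":8,"delta_pos":[2,36,-60],"angular":[0,0,11]},
    {"fingers":8,"delta_pos":[3,54,-60],"angular":[0,0,18]},
    {"fingers":8,"delta_pos":[4,72,-60],"angular":[0,0,25]},
    {"fingers":8,"delta_pos":[5,90,-60],"angular":[0,0,32]},
    {"fingers":8,"delta_pos":[6,108,-60],"angular":[0,0,39]},
    {"fingers":8,"delta_pos":[7,128,-60],"angular":[0,0,46]},
  ],
)

```text
clock: 3.75
tool_pos: [0.4745, -0.248, 0.0839]
orientation: [-180.0, -0.0, -64.1]
force: [1.2, -0.2, -3.0]
opening: 0.0137
gripper_force: 30.0
```

Request:
apply_moves(
  deltas=[
    {"fingers":8,"delta_pos":[0,0,0],"angular":[0,0,7]},
    {"fingers":8,"delta_pos":[0,0,0],"angular":[0,0,14]},
    {"fingers":8,"delta_pos":[0,0,0],"angular":[0,0,21]},
    {"fingers":8,"delta_pos":[0,0,0],"angular":[0,0,28]},
    {"fingers":8,"delta_pos":[0,0,0],"angular":[0,0,35]},
    {"fingers":8,"delta_pos":[0,0,0],"angular":[0,0,42]},
    {"fingers":8,"delta_pos":[0,0,0],"angular":[0,0,49]},
    {"fingers":8,"delta_pos":[0,0,0],"angular":[0,0,56]},
    {"fingers":8,"delta_pos":[0,0,0],"angular":[0,0,63]},
    {"fingers":8,"delta_pos":[0,0,0],"angular":[0,0,70]},
  ],
)

```text
clock: 4.75
tool_pos: [0.4746, -0.2473, 0.0838]
orientation: [180.0, 0.0, -134.1]
force: [0.5, 0.4, -1.2]
opening: 0.0137
gripper_force: 30.0
```

```bash
python3 -c "
from h import *
plan(476,-247,85,-168.7)"
```

```text
t 4.75 at [ 474.6 -247.3   83.8] [ 1.800e+02  1.000e-02 -1.341e+02] F [ 0.5  0.4 -1.2] open 13.7 grip 30.0
dpos [-1.2 -0.8 -1.2] ang [1.00e-02 1.00e-02 3.46e+01]
```

Request:
apply_moves(
  deltas=[
    {"fingers":8,"delta_pos":[0,0,0],"angular":[0,0,7]},
    {"fingers":8,"delta_pos":[0,0,0],"angular":[0,0,14]},
    {"fingers":8,"delta_pos":[0,0,0],"angular":[0,0,21]},
    {"fingers":8,"delta_pos":[0,0,0],"angular":[0,0,28]},
    {"fingers":8,"delta_pos":[0,0,0],"angular":[0,0,33]},
    {"fingers":8,"delta_pos":[0,0,0],"angular":[0,0,34.6]},
    {"fingers":8,"delta_pos":[0,0,0],"angular":[0,0,34.6]},
    {"fingers":8,"delta_pos":[0,0,0],"angular":[0,0,34.6]},
  ],
)

```text
clock: 5.55
tool_pos: [0.4748, -0.2473, 0.0837]
orientation: [180.0, 0.0, -168.3]
force: [-0.4, -0.3, -2.2]
opening: 0.0141
gripper_force: 30.0
```

Run:
```python
from h import *
im=snap('top','t2.png'); a=cv2.resize(im[105:235,225:385],None,fx=5,fy=4.6,interpolation=cv2.INTER_CUBIC)
crop(im,'t2c.png',235,115,125,115,5)
snap('scene','s2.png')
plan(476,-247,85,-168.7)
```

```text
t 5.65 at [ 474.9 -247.3   83.6] [ 180.      0.   -168.32] F [ 0.   0.  -1.4] open 13.8 grip 30.0
dpos [-1.2  0.1 -1.4] ang [0.   0.   0.38]
```

View pics/t2c.png

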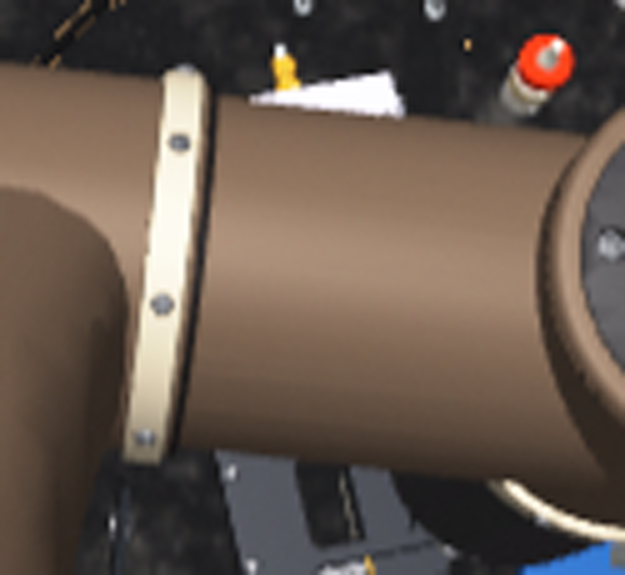

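Run:
```python
from h import *
im=cv2.imread('pics/s2.png')[:,:,::-1]; crop(im,'s2c.png',215,140,110,90,7)
```

```text
(no output)
```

View pics/s2c.png

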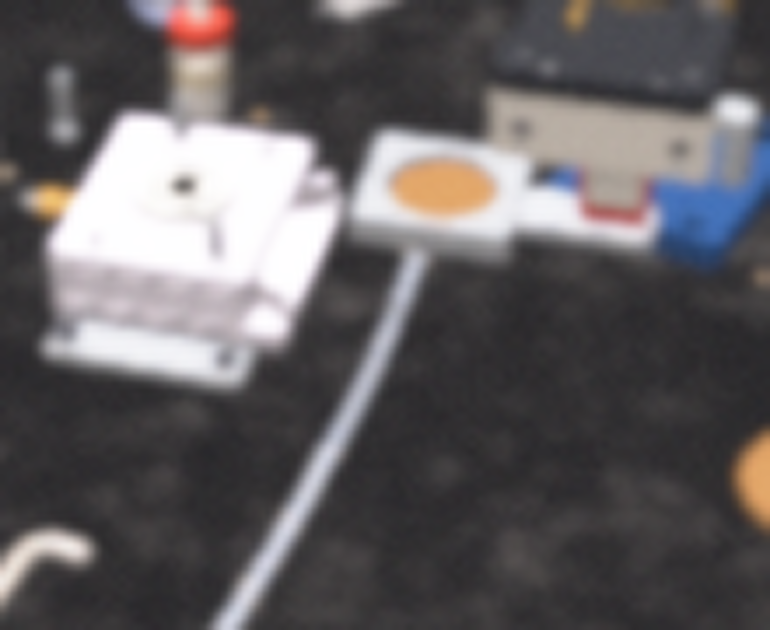

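Run:
```python
from m import *
f=lambda p,z:[ray('scene',u,v,z) for u,v in cp(p,215,140,7)]
print('cell',fit(f([(50,245),(125,112),(318,138),(245,275)],.048),[[.042,.05],[.042,-.05],[-.042,-.05],[-.042,.05]]))
print('seal',f([(183,186)],.053))
print('tray',fit(f([(355,213),(378,130),(530,155),(515,236)],.0707),[[.032,.03],[.032,-.03],[-.032,-.03],[-.032,.03]]))
print('frit',f([(443,186)],.0677))
o=ctrl.get_obs();y=np.radians(o['orientation'][2]+180);print('exp tray',o['tool_pos'][:2]+.07*np.array([np.cos(y),np.sin(y)]))
```

```text
cell (array([ 652.37077056, -213.19385608]), np.float64(10.377980510010973), np.float64(2.0513154719297155))
seal [array([ 0.65106658, -0.20922684])]
tray (array([ 543.63570237, -234.78015869]), np.float64(12.466045401872323), np.float64(3.182127789447431))
frit [array([ 0.54467431, -0.23623058])]
exp tray [ 0.54340243 -0.23316049]
```

```bash
cat >> h.py <<'E'
CX,CY,CA=651.,-211.5,10.7
def cplan(x,y,z,off=180,dy=0):
    a=np.radians(CA); c,s=np.cos(a),np.sin(a)
    plan(CX+c*x-s*y,CY+s*x+c*y,z,CA-off+dy)
    p=ctrl.get_obs()['tool_pos']*1000-[CX,CY,0]; print('in cell',(c*p[0]+s*p[1]).round(1),(-s*p[0]+c*p[1]).round(1))
E
python3 -c "
from h import *
cplan(-177,0,51.3)"
```

```text
t 5.65 at [ 474.9 -247.3   83.6] [ 180.      0.   -168.32] F [ 0.   0.  -1.4] open 13.8 grip 30.0
dpos [-2.8  2.5 32.3] ang [0.   0.   0.98]
in cell -179.7 -2.5
```

Request:
apply_moves(
  deltas=[
    {"fingers":8,"delta_pos":[-2.8,2.5,10],"angular":[0,0,1]},
    {"fingers":8,"delta_pos":[-2.8,2.5,22],"angular":[0,0,1]},
    {"fingers":8,"delta_pos":[-2.8,2.5,32],"angular":[0,0,1]},
    {"fingers":8,"delta_pos":[-2.8,2.5,32.3],"angular":[0,0,1]},
    {"fingers":8,"delta_pos":[-12.8,2.3,32.3],"angular":[0,0,1]},
    {"fingers":8,"delta_pos":[-22.8,2.2,32.3],"angular":[0,0,1]},
    {"fingers":8,"delta_pos":[-32.8,2,32.3],"angular":[0,0,1]},
    {"fingers":8,"delta_pos":[-40.8,1.9,32.3],"angular":[0,0,1]},
    {"fingers":8,"delta_pos":[-46.8,1.8,32.3],"angular":[0,0,1]},
    {"fingers":8,"delta_pos":[-46.8,1.8,32.3],"angular":[0,0,1]},
  ],
)

```text
clock: 6.65
tool_pos: [0.5212, -0.2353, 0.0509]
orientation: [180.0, -0.0, -169.3]
force: [0.7, 5.5, -3.2]
opening: 0.0137
gripper_force: 30.1
```

```bash
python3 -c "
from h import *
cplan(-110,0,51.3);print(ctrl.get_obs()['moment'])
im=snap('scene','s3.png');crop(im,'s3c.png',215,140,110,90,7)"
```

```text
t 6.65 at [ 521.2 -235.3   50.9] [ 1.7996e+02 -2.0000e-02 -1.6933e+02] F [ 0.7  5.5 -3.2] open 13.7 grip 30.1
dpos [-22.   -0.7  -0.4] ang [ 0.04 -0.02 -0.03]
in cell -132.0 0.7
[1.90575277 0.03547487 0.39220307]
```

View pics/s3c.png

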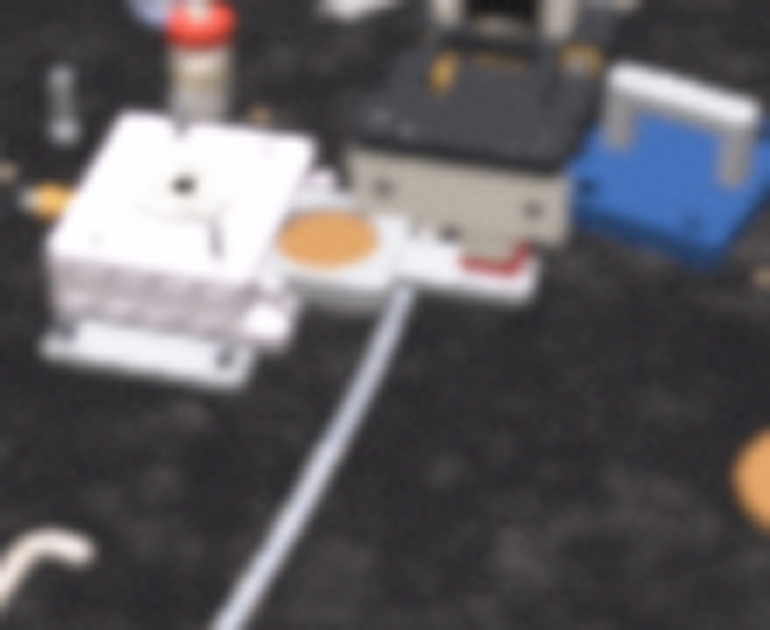

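Request:
apply_moves(
  deltas=[
    {"fingers":8,"delta_pos":[0,1,0],"angular":[0,0,0]},
    {"fingers":8,"delta_pos":[-6,1,0],"angular":[0,0,0]},
    {"fingers":8,"delta_pos":[-12,1,0],"angular":[0,0,0]},
    {"fingers":8,"delta_pos":[-18,1,0],"angular":[0,0,0]},
    {"fingers":8,"delta_pos":[-24,1,0],"angular":[0,0,0]},
    {"fingers":8,"delta_pos":[-24,1,0],"angular":[0,0,0]},
  ],
)

```text
clock: 7.3
tool_pos: [0.5448, -0.2305, 0.0512]
orientation: [180.0, 0.0, -169.4]
force: [0.4, 5.1, -3.9]
opening: 0.0137
gripper_force: 30.1
```

```bash
python3 -c "
from h import *
cplan(-70,0,51.3);print(ctrl.get_obs()['moment'])"
```

```text
t 7.3 at [ 544.8 -230.5   51.2] [ 1.8000e+02  3.0000e-02 -1.6938e+02] F [ 0.4  5.1 -3.9] open 13.7 grip 30.1
dpos [-37.8  -1.   -0.1] ang [ 0.    0.03 -0.08]
in cell -107.8 1.1
[ 2.02532317 -0.03340684  0.34807753]
```

Request:
apply_moves(
  deltas=[
    {"fingers":8,"delta_pos":[-3,1,0],"angular":[0,0,0]},
    {"fingers":8,"delta_pos":[-8,1.5,0],"angular":[0,0,0]},
    {"fingers":8,"delta_pos":[-14,1.5,0],"angular":[0,0,0]},
    {"fingers":8,"delta_pos":[-20,1.5,0],"angular":[0,0,0]},
    {"fingers":8,"delta_pos":[-20,1.5,0],"angular":[0,0,0]},
  ],
)

```text
clock: 7.8
tool_pos: [0.5646, -0.2257, 0.0515]
orientation: [-180.0, 0.1, -169.4]
force: [0.5, -0.5, -1.6]
opening: 0.0141
gripper_force: 30.0
```

```bash
python3 -c "
from h import *
cplan(-70,0,51.3);print(ctrl.get_obs()['moment'])"
```

```text
t 7.8 at [ 564.6 -225.7   51.5] [-1.7996e+02  7.0000e-02 -1.6937e+02] F [ 0.5 -0.5 -1.6] open 14.1 grip 30.0
dpos [-17.5  -2.1   0.2] ang [-0.04  0.07 -0.07]
in cell -87.5 2.1
[ 0.09777874 -0.12823384  0.01505452]
```

Request:
apply_moves(
  deltas=[
    {"fingers":8,"delta_pos":[-5,0,0],"angular":[0,0,0]},
    {"fingers":8,"delta_pos":[-10,0,0],"angular":[0,0,0]},
    {"fingers":8,"delta_pos":[-13,0,0],"angular":[0,0,0]},
    {"fingers":8,"delta_pos":[-15,0,0],"angular":[0,0,0]},
    {"fingers":8,"delta_pos":[-16.5,0,0],"angular":[0,0,0]},
    {"fingers":8,"delta_pos":[-16.5,0,0],"angular":[0,0,0]},
  ],
)

```text
clock: 8.4
tool_pos: [0.5795, -0.2225, 0.0512]
orientation: [-180.0, 0.0, -169.4]
force: [0.5, -0.1, -2.0]
opening: 0.0139
gripper_force: 30.0
```

```bash
python3 -c "
from h import *
cplan(-70,0,51.3);print(ctrl.get_obs()['moment'])"
```

```text
t 8.4 at [ 579.5 -222.5   51.2] [-180.      0.   -169.38] F [ 0.5 -0.1 -2. ] open 13.9 grip 30.0
dpos [-2.3 -2.4 -0.1] ang [-0.    0.   -0.08]
in cell -72.3 2.4
[ 0.03713598 -0.03012998 -0.05422787]
```

Not yet at the stop; press on in small steps.

Request:
apply_moves(
  deltas=[
    {"fingers":8,"delta_pos":[-1,0,0],"angular":[0,0,0]},
    {"fingers":8,"delta_pos":[-2,0,0],"angular":[0,0,0]},
    {"fingers":8,"delta_pos":[-3,0,0],"angular":[0,0,0]},
    {"fingers":8,"delta_pos":[-4,0,0],"angular":[0,0,0]},
    {"fingers":8,"delta_pos":[-4,0,0],"angular":[0,0,0]},
  ],
)

```text
clock: 8.9
tool_pos: [0.5817, -0.2219, 0.0509]
orientation: [180.0, -0.2, -169.4]
force: [-4.6, 0.1, -0.4]
opening: 0.0139
gripper_force: 30.0
```

```bash
python3 -c "
from h import *
cplan(-70,0,51.3);print(ctrl.get_obs()['moment'])"
```

```text
t 8.9 at [ 581.7 -221.9   50.9] [ 1.7995e+02 -1.7000e-01 -1.6942e+02] F [-4.6  0.1 -0.4] open 13.9 grip 30.0
dpos [-0.1 -2.6 -0.5] ang [ 0.05 -0.17 -0.12]
in cell -70.1 2.6
[-0.23278401  1.64228674 -0.08880429]
```

Request:
apply_moves(
  deltas=[
    {"fingers":8,"delta_pos":[-1,0,0],"angular":[0,0,0]},
    {"fingers":8,"delta_pos":[-2,0,0],"angular":[0,0,0]},
    {"fingers":8,"delta_pos":[-2,0,0.8],"angular":[0,0,0]},
    {"fingers":8,"delta_pos":[-2,0,1.5],"angular":[0,0,0]},
    {"fingers":8,"delta_pos":[-2,0,1.5],"angular":[0,0,0]},
  ],
)

```text
clock: 9.4
tool_pos: [0.5817, -0.2218, 0.0493]
orientation: [179.9, -0.3, -169.5]
force: [-9.7, -0.9, 3.9]
opening: 0.0138
gripper_force: 30.0
```

```bash
python3 -c "
from h import *
cplan(-70,0,51.3);print(ctrl.get_obs()['moment'])"
```

```text
t 9.4 at [ 581.7 -221.8   49.3] [ 179.91   -0.34 -169.46] F [-9.7 -0.9  3.9] open 13.8 grip 30.0
dpos [ 0.  -2.7 -2. ] ang [ 0.09 -0.34 -0.16]
in cell -70.0 2.7
[-0.38675495  3.48331382 -0.11883922]
```

Request:
apply_moves(
  deltas=[
    {"fingers":8,"delta_pos":[2,0,0],"angular":[0,0,0]},
    {"fingers":8,"delta_pos":[3,0,0],"angular":[0,0,0]},
    {"fingers":20,"delta_pos":[3,0,0],"angular":[0,0,0]},
    {"fingers":40,"delta_pos":[3,0,0],"angular":[0,0,0]},
    {"fingers":40,"delta_pos":[3,0,-10],"angular":[0,0,0]},
    {"fingers":40,"delta_pos":[3,0,-40],"angular":[0,0,0]},
    {"fingers":40,"delta_pos":[3,0,-80],"angular":[0,0,0]},
    {"fingers":50,"delta_pos":[3,-25,-100],"angular":[0,0,0]},
    {"fingers":50,"delta_pos":[3,-60,-100],"angular":[0,0,0]},
    {"fingers":50,"delta_pos":[3,-60,-100],"angular":[0,0,0]},
  ],
)

```text
clock: 10.4
tool_pos: [0.5949, -0.2839, 0.1519]
orientation: [-179.9, 0.2, -169.5]
force: [-0.6, -0.1, -1.2]
opening: 0.0497
gripper_force: 0.0
```

```bash
python3 -c "
from h import *
cplan(-70,0,51.3)
plan(485,-370.3,100,-185.5)
plan(485,-370.3,100,-5.5)"
```

```text
t 10.4 at [ 594.9 -283.9  151.9] [-179.88    0.2  -169.47] F [-0.6 -0.1 -1.2] open 49.7 grip 0.0
dpos [  2.   61.  100.5] ang [-0.12  0.2  -0.17]
in cell -68.6 -60.8
t 10.4 at [ 594.9 -283.9  151.9] [-179.88    0.2  -169.47] F [-0.6 -0.1 -1.2] open 49.7 grip 0.0
dpos [124.  -64.7  51.6] ang [-0.09  0.21 16.03]
t 10.4 at [ 594.9 -283.9  151.9] [-179.88    0.2  -169.47] F [-0.6 -0.1 -1.2] open 49.7 grip 0.0
dpos [124.  -64.7  51.6] ang [-3.1000e-01 -1.4000e-01 -1.6397e+02]
```

Request:
apply_moves(
  deltas=[
    {"fingers":50,"delta_pos":[30,-16,0],"angular":[0,0,4]},
    {"fingers":50,"delta_pos":[65,-32,10],"angular":[0,0,9]},
    {"fingers":50,"delta_pos":[100,-50,25],"angular":[0,0,13]},
    {"fingers":50,"delta_pos":[124,-65,40],"angular":[0,0,15.5]},
    {"fingers":50,"delta_pos":[124,-65,51],"angular":[0,0,15.5]},
    {"fingers":50,"delta_pos":[124,-65,51],"angular":[0,0,15.5]},
  ],
)

```text
clock: 11.0
tool_pos: [0.4826, -0.3676, 0.0979]
orientation: [180.0, -0.1, 175.1]
force: [-0.1, 0.4, -0.1]
opening: 0.0501
gripper_force: 0.0
```

Run:
```python
from h import *
im=snap('top','t4.png'); sc=snap('scene','s4.png')
a=cv2.resize(im[120:190,255:335],None,fx=6,fy=6,interpolation=cv2.INTER_CUBIC)[:,:,::-1]
b=cv2.resize(sc[140:210,215:270],None,fx=6,fy=6,interpolation=cv2.INTER_CUBIC)[:,:,::-1]
cv2.imwrite('pics/m4.png',np.hstack([a[:,:470],b]))
plan(485,-370.3,26,-185)
```

```text
t 11.1 at [ 484.4 -367.5   99.4] [-1.7997e+02  4.0000e-02  1.7517e+02] F [-0.1 -0.3 -0. ] open 49.8 grip 0.0
dpos [-0.8 -2.7 73.4] ang [-0.02  0.04  0.17]
```

View pics/m4.png

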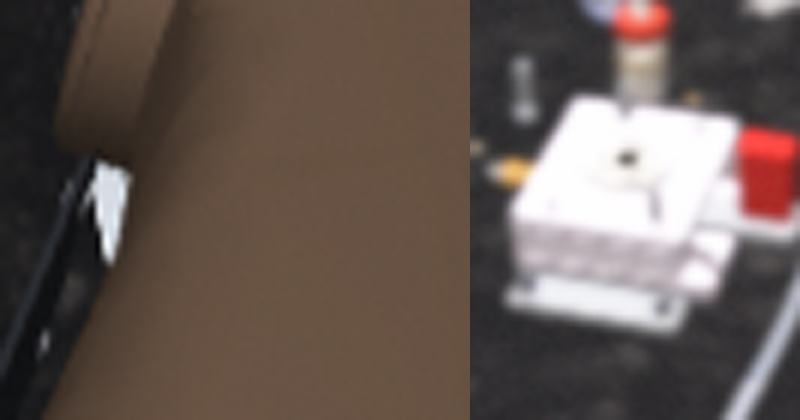

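Request:
apply_moves(
  deltas=[
    {"fingers":50,"delta_pos":[-0.8,-2.5,25],"angular":[0,0,0]},
    {"fingers":45,"delta_pos":[-0.8,-2.5,50],"angular":[0,0,0]},
    {"fingers":40,"delta_pos":[-0.8,-2.5,66],"angular":[0,0,0]},
    {"fingers":40,"delta_pos":[-0.8,-2.5,73],"angular":[0,0,0]},
    {"fingers":25,"delta_pos":[-0.8,-2.5,73],"angular":[0,0,0]},
    {"fingers":8,"delta_pos":[-0.8,-2.5,73],"angular":[0,0,0]},
    {"fingers":8,"delta_pos":[-0.8,-2.5,73],"angular":[0,0,0]},
    {"fingers":8,"delta_pos":[-0.8,-2.5,73],"angular":[0,0,0]},
  ],
)

```text
clock: 11.9
tool_pos: [0.4847, -0.3703, 0.0268]
orientation: [-180.0, 0.1, 175.1]
force: [0.7, 0.4, 4.8]
opening: 0.0137
gripper_force: 29.3
```

```bash
python3 -c "
from h import *
cplan(0,2,130)"
```

```text
t 11.9 at [ 484.7 -370.3   26.8] [-1.7998e+02  9.0000e-02  1.7512e+02] F [0.7 0.4 4.8] open 13.7 grip 29.3
dpos [-151.8  174.2 -103. ] ang [ -0.03   0.09 -15.58]
in cell -192.9 -125.2
```

Request:
apply_moves(
  deltas=[
    {"fingers":8,"delta_pos":[0,0,-25],"angular":[0,0,0]},
    {"fingers":8,"delta_pos":[0,0,-60],"angular":[0,0,0]},
    {"fingers":8,"delta_pos":[0,0,-98],"angular":[0,0,0]},
    {"fingers":8,"delta_pos":[-25,30,-98],"angular":[0,0,-3]},
    {"fingers":8,"delta_pos":[-55,63,-98],"angular":[0,0,-6]},
    {"fingers":8,"delta_pos":[-85,97,-98],"angular":[0,0,-9]},
    {"fingers":8,"delta_pos":[-115,131,-98],"angular":[0,0,-12]},
    {"fingers":8,"delta_pos":[-140,160,-98],"angular":[0,0,-15]},
    {"fingers":8,"delta_pos":[-152,174,-98],"angular":[0,0,-15.6]},
    {"fingers":8,"delta_pos":[-152,174,-98],"angular":[0,0,-15.6]},
  ],
)

```text
clock: 12.9
tool_pos: [0.6517, -0.2078, 0.1232]
orientation: [180.0, -0.0, -169.2]
force: [0.0, -0.8, -3.4]
opening: 0.0137
gripper_force: 30.0
```

```bash
sed -i 's/^CX,CY,CA=.*/CX,CY,CA=651.,-209.3,10.7/' h.py; python3 -c "
from h import *
cplan(0,0,103)
im=snap('scene','s5.png');crop(im,'s5c.png',200,120,100,90,7)"
```

```text
t 12.9 at [ 651.7 -207.8  123.2] [ 1.7998e+02 -1.0000e-02 -1.6915e+02] F [ 0.  -0.8 -3.4] open 13.7 grip 30.0
dpos [ 0.9 -1.4 20.2] ang [ 0.02 -0.01  0.15]
in cell 0.9 1.4
```

View pics/s5c.png

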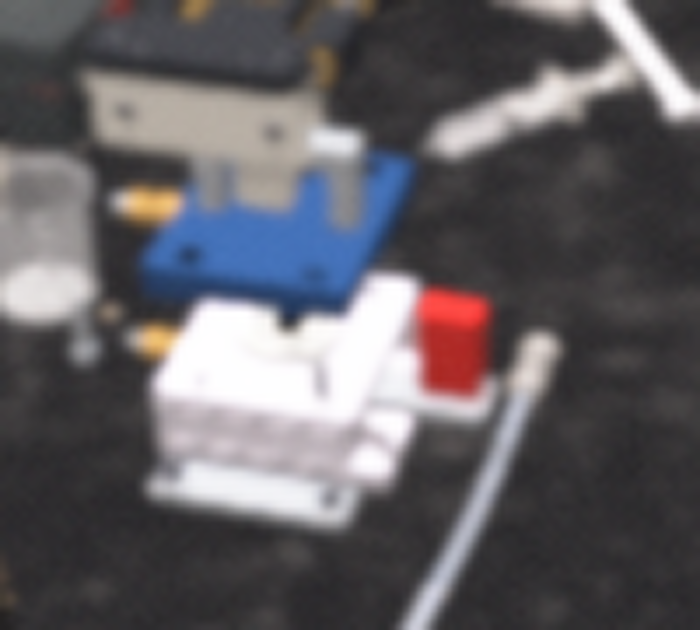

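Run:
```python
from m import *
f=lambda p,z:[ray('scene',u,v,z) for u,v in cp(p,200,120,7)]
m=[[.042,.05],[-.042,-.05],[-.042,.05]]
print('cover',fit(f([(145,262),(415,155),(355,298)],.1104),m))
print('cell',fit(f([(153,383),(418,278),(352,421)],.048),m))
print('hole1',f([(315,273)],.1104),'dowel1 tip',f([(318,365)],.070))
```

```text
cover (array([ 650.55739095, -210.12098627]), np.float64(11.548664294305137), np.float64(3.2630907492774974))
cell (array([ 652.18929811, -212.49994398]), np.float64(9.797044517110654), np.float64(2.2266673940484205))
hole1 [array([ 0.61873012, -0.17489531])] dowel1 tip [array([ 0.61614685, -0.1698198 ])]
```

Request:
apply_moves(
  deltas=[
    {"fingers":8,"delta_pos":[0.9,-1.4,10],"angular":[0,0,0.2]},
    {"fingers":8,"delta_pos":[0.9,-1.4,20],"angular":[0,0,0.2]},
    {"fingers":8,"delta_pos":[0.9,-1.4,24],"angular":[0,0,0.2]},
    {"fingers":8,"delta_pos":[0.9,-1.4,28],"angular":[0,0,0.2]},
    {"fingers":8,"delta_pos":[0.9,-1.4,31],"angular":[0,0,0.2]},
    {"fingers":8,"delta_pos":[0.9,-1.4,31],"angular":[0,0,0.2]},
  ],
)

```text
clock: 13.55
tool_pos: [0.65, -0.2113, 0.0926]
orientation: [180.0, 0.0, -169.5]
force: [0.9, 0.9, -2.7]
opening: 0.0137
gripper_force: 30.0
```

```bash
python3 -c "
from h import *
cplan(0,0,80);print(ctrl.get_obs()['moment'])"
```

```text
t 13.55 at [ 650.  -211.3   92.6] [ 1.7999e+02  4.0000e-02 -1.6951e+02] F [ 0.9  0.9 -2.7] open 13.7 grip 30.0
dpos [-1.3  1.8 12.6] ang [ 0.01  0.04 -0.21]
in cell -1.4 -1.8
[ 0.50785021 -0.6427979  -0.0880682 ]
```

Request:
apply_moves(
  deltas=[
    {"fingers":8,"delta_pos":[0,0.3,2],"angular":[0,0,0]},
    {"fingers":8,"delta_pos":[0,0.3,4],"angular":[0,0,0]},
    {"fingers":8,"delta_pos":[0,0.3,6],"angular":[0,0,0]},
    {"fingers":8,"delta_pos":[0,0.3,6],"angular":[0,0,0]},
  ],
)

```text
clock: 13.95
tool_pos: [0.6504, -0.2105, 0.0867]
orientation: [180.0, 0.1, -169.5]
force: [3.5, 4.3, -1.6]
opening: 0.0137
gripper_force: 30.0
```

```bash
python3 -c "
from h import *
cplan(0,0,80);print(ctrl.get_obs()['moment'])"
```

```text
t 13.95 at [ 650.4 -210.5   86.7] [ 1.7999e+02  9.0000e-02 -1.6948e+02] F [ 3.5  4.3 -1.6] open 13.7 grip 30.0
dpos [-0.8  1.1  6.7] ang [ 0.01  0.09 -0.18]
in cell -0.8 -1.1
[ 1.67774916 -1.61058149 -0.14444241]
```

Request:
apply_moves(
  deltas=[
    {"fingers":8,"delta_pos":[-0.7,0.6,0],"angular":[0,0,0]},
    {"fingers":8,"delta_pos":[-1.4,1.2,1],"angular":[0,0,0]},
    {"fingers":8,"delta_pos":[-1.4,1.2,3],"angular":[0,0,0]},
    {"fingers":8,"delta_pos":[-1.4,1.2,5],"angular":[0,0,0]},
    {"fingers":8,"delta_pos":[-1.4,1.2,6.5],"angular":[0,0,0]},
    {"fingers":8,"delta_pos":[-1.4,1.2,6.5],"angular":[0,0,0]},
  ],
)

```text
clock: 14.55
tool_pos: [0.6505, -0.2097, 0.0799]
orientation: [180.0, -0.0, -169.5]
force: [1.8, 0.8, -3.4]
opening: 0.0134
gripper_force: 30.0
```

```bash
python3 -c "
from h import *
cplan(0,0,80);print(ctrl.get_obs()['moment'])"
```

```text
t 14.55 at [ 650.5 -209.7   79.9] [ 1.7999e+02 -3.0000e-02 -1.6950e+02] F [ 1.8  0.8 -3.4] open 13.4 grip 30.0
dpos [-0.5  0.3 -0.1] ang [ 0.01 -0.03 -0.2 ]
in cell -0.5 -0.3
[ 0.39880795 -0.93343364 -0.02367622]
```

Request:
apply_moves(
  deltas=[
    {"fingers":8,"delta_pos":[-0.5,0.3,1.5],"angular":[0,0,0]},
    {"fingers":8,"delta_pos":[-0.5,0.3,3],"angular":[0,0,0]},
    {"fingers":8,"delta_pos":[-0.5,0.3,4.5],"angular":[0,0,0]},
    {"fingers":8,"delta_pos":[-0.5,0.3,6],"angular":[0,0,0]},
    {"fingers":8,"delta_pos":[-0.5,0.3,7.5],"angular":[0,0,0]},
    {"fingers":8,"delta_pos":[-0.5,0.3,7.5],"angular":[0,0,0]},
    {"fingers":8,"delta_pos":[-0.5,0.3,7.5],"angular":[0,0,0]},
  ],
)

```text
clock: 15.25
tool_pos: [0.6509, -0.2097, 0.0749]
orientation: [-179.9, 0.0, -169.5]
force: [-6.4, 2.0, 15.7]
opening: 0.0134
gripper_force: 30.0
```

```bash
python3 -c "
from h import *
cplan(0,0,80);print(ctrl.get_obs()['moment'])"
```

```text
t 15.25 at [ 650.9 -209.7   74.9] [-1.7995e+02  1.0000e-02 -1.6946e+02] F [-6.4  2.  15.7] open 13.4 grip 30.0
dpos [-0.2  0.4 -5.1] ang [-0.05  0.01 -0.16]
in cell -0.2 -0.4
[ 0.77076333  2.1749631  -0.10269369]
```

Request:
apply_moves(
  deltas=[
    {"fingers":8,"delta_pos":[1,-0.3,0.7],"angular":[0,0,0]},
    {"fingers":8,"delta_pos":[2,-0.6,1.4],"angular":[0,0,0]},
    {"fingers":8,"delta_pos":[2,-0.6,2],"angular":[0,0,0]},
    {"fingers":8,"delta_pos":[2,-0.6,2],"angular":[0,0,0]},
    {"fingers":8,"delta_pos":[2,-0.6,2],"angular":[0,0,0]},
  ],
)

```text
clock: 15.75
tool_pos: [0.6508, -0.2098, 0.0748]
orientation: [-179.9, 0.2, -169.4]
force: [-5.5, 7.9, 23.8]
opening: 0.0138
gripper_force: 30.0
```

```bash
python3 -c "
from h import *
cplan(0,0,80);print(ctrl.get_obs()['moment'])
im=snap('scene','s6.png');crop(im,'s6c.png',200,120,100,90,7)"
```

```text
t 15.75 at [ 650.8 -209.8   74.8] [-179.92    0.23 -169.4 ] F [-5.5  7.9 23.8] open 13.8 grip 30.0
dpos [-0.3  0.4 -5.2] ang [-0.08  0.23 -0.1 ]
in cell -0.3 -0.4
[ 2.88514467  2.11309157 -0.06354566]
```

View pics/s6c.png

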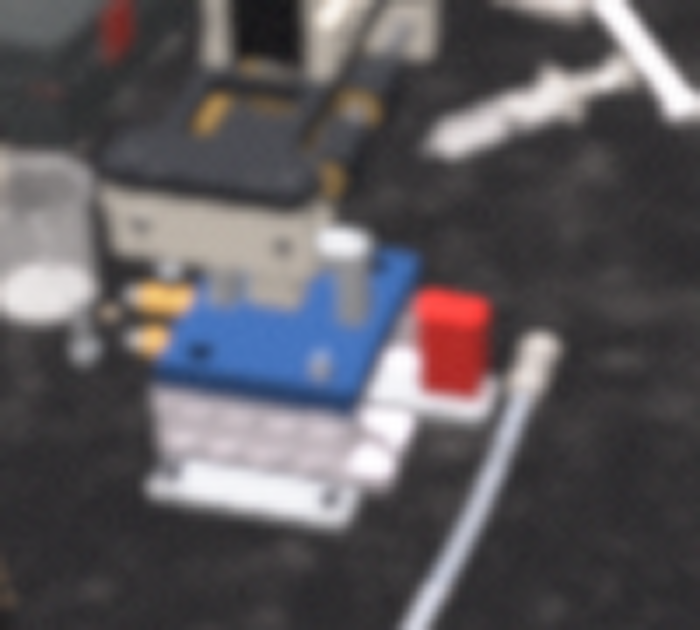

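The picture shows the blue cover flush on the block. The dowel pokes through its hole at (320,365), the ports are on the same side, and the red pull hasn't moved. Adding 8 N left the height unchanged, so the halves are face to face.

```bash
python3 -c "
from h import *
print(ctrl.close_job())"
```

```text
the job is handed in; nothing more can be done
None
```

The job is handed in, with no verdict shown: the tray with its frit is home and let go, and the upper half is on both dowels, still held pressed shut at about 24 N.

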